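# Hang the drilling template on the two dowel pins and seat its slip bush

### The arm

A 6-joint arm with a two-finger parallel gripper is mounted at the origin on the work surface. World frame = base frame: x ahead of the robot, y to its left, z up, the work surface at z = 0. Lengths are in m, angles in rad, forces in N, time in s.
With the tool pointing down it reaches from about 0.3 to 0.775 m from the base axis. Payload 14.6 kg.
Tool frame: the origin (TCP) lies at the very end of the fingers, on their centre line; the grasp point (between the pads) lies 19 mm behind it (pinch_z is the distance from the TCP to the grasp point, in m); z points along the fingers, y is the direction in which the jaws open and shut (so a half turn about z gives the same grasp; the last joint's range is limited). The gripper opens to 94 mm and grips with 3 to 60 N. Pads are 16 mm wide; open, the fingers measure 119 mm over their backs; the gripper's body (75 mm by 177 mm) begins 78 mm behind the grasp point.
Start: joints at [-1.402, 0.3, 1.521, -0, 1.321, -0.067], TCP at [0.128, -0.535, 0.205] pointing down, gripper open.
Joint ranges: [-3.03, 3.03], [-0.79, 2.21], [0.23, 2.52], [-1.04, 4.18], [0, 3.07], [-2.55, 2.55]. Speed limits (rad/s): [2.22, 2.22, 2.57, 3.14, 3.14, 3.14].

### API

Orientations are given as [roll, pitch, yaw] about the fixed x, y, z axes, in that order (R = Rz(yaw) Ry(pitch) Rx(roll)).
In Python, from station import get_obs, camera, hand_in, pinch_z gives the robot as it stands.
- The arm moves only by the tool servo_tool, never from a script. Its argument "moves" is a list that holds one entry, the list of rows, each a list of 7 numbers: the turn, a rotation vector about the tool's x, y, z normalised to -1 to 1, where 1 is pi/2 rad, then the shift along the tool's x, y, z normalised to -1 to 1, where 1 is 500 mm, then the closure, from 0 (fully open) to 1 (shut). In form: [[[rx, ry, rz, x, y, z, hand], ...]]. A call has 1 to 12 rows; each row is the pose to reach, as a shift and turn from the pose measured when the call began, along the tool's axes at that moment; what a row does not reach only later rows make up. A row lasts 1/12 s, in which the tool goes at most 41.7 mm and 7.16 degrees, less where a joint would pass 70% of its speed; a pose out of reach is approached as far as the arm can. A call with a number of a shift or a turn outside -1 to 1 is refused whole. A call with a gripper value outside its range is refused whole. The fingers move at their own pace and stop on an object; "squeeze" is the grip in N (left out, the last holds). Time passes only in rows, so rows that repeat a pose let the fingers close. It gives the time, the measured TCP pose, the force and the opening at its end, in the units of the state.
- get_obs(): the state, without advancing time (a new reading comes with each control period).
- camera(name): name is "scene" or "top" or "wrist"; returns a dict with "color" (384x512x3 uint8, red, green, blue), "intrinsics" (3x3 intrinsics, pixels), "rvec" (rotation vector, rad) and "tvec" (3), from world to camera coordinates, as OpenCV has them. Camera axes: x right, y down, z forward; pixel columns grow to the right and rows downward; lengths in m; the calibration is good to about 2 mm. A picture is of the moment at which its call begins. There is no depth.
- hand_in(): hands the job in, once; it reports no verdict.
The state is a dict: "time_s": time; "qpos": joint angles; "joint_vel": joint speeds; "tau": joint torques, N m; "ee_pos": TCP position; "eef_rot": TCP orientation; "force": force on the tool from outside, world axes, zero at the start; "moment": the same for the moment, N m; "grip_width": finger opening in m.
Only numpy, scipy, OpenCV 4.12 (cv2) and the standard library are available. Lean on these libraries where they do the work, as an engineer would, in place of code of your own. Each camera call takes 0.05 s, during which the arm holds its last target.

### The job

Set up the drill jig: hang the drilling template on both dowel pins of the block in the vise and bring it fully down, flat on the block, then fit the slip bush that suits its middle hole, body down, until the bush's head lies flush on the template. Feel for the pins and go gently - never force or drop the template or the bush - and leave everything else where it is.

Things in the scene. Friction and masses are not known exactly. Their poses are not given: they have to be found in the camera images.
- vise: Low steel drill vise bolted to the bench; origin on the bench top under the middle of its jaw gap; y runs along the 90 mm jaws, x across them, z up. Jaw tops 44 mm high. Screw and cross bar stick out to -x, 145 mm from the origin, below 50 mm. The jaws grip a steel fixture block with two dowel pins, told below. Nothing in it gives way.
- block_level (a point): Point on the vise, 72 mm above its origin, in the plane of the fixture block's flat top. Block 40 mm wide (x) by 124 mm long (y), a brass blank flush in its top. It was gripped by hand: its middle lies anywhere up to 14 mm either way from this point along y, and no pose tells where; look, or feel for the pins.
- tip_level (a point): Point on the vise 102 mm above its origin, level with the tips of the two upright dowel pins. They stand 45 mm either side of the BLOCK's middle along y (90 mm apart), at x = 0. Each is 10 mm in diameter up to 22 mm above the block, then a blunt round nose: 9 mm at 25, 7 mm at 28, 5 mm at 29.4, tip at 30 mm.
- template: Drilling template: plain aluminium plate 56 mm (x) by 130 mm (y) by 12 mm thick, about 0.25 kg, flat on the bench; origin at the centre of its underside, z up. Pin holes 11 mm in diameter, right through, at y = -45 and +45 mm, x = 0; either way round fits. Can be gripped across its width. Over 50 N between it and the pins or block marks the jig.
- bush_hole (a point): Mouth of the template's middle hole, on its top face: centre of the plate, 17 mm in diameter, right through, with a 1 mm chamfer on top. The bush goes in here.
- bush_medium: Slip bush that suits the middle hole: steel, body 16 mm in diameter and 11 mm long, above it a knurled head 26 mm in diameter, 14 mm tall; about 70 g. Origin at the centre of its lower end, z up. Stands head up on an 8 mm board, one of three in a row 78 mm apart, order varies. Home: lower end 1 mm above the template's underside. Over 50 N on the template marks it.
- bush_small: Slip bush too loose for the hole: body 12 mm, head 20 mm in diameter, same heights; to be left alone. Origin at the centre of its lower end.
- bush_large: Slip bush too big for the hole: body 24 mm, head 36 mm in diameter, same heights; to be left alone. Origin at the centre of its lower end.
- pot: Steel quench pot with two side handles, 90 mm across, 60 mm tall; origin under its centre. To be left alone.
- third_hand: Soldering stand: stepped round iron foot 80 mm across with an upright and a spring tweezer arm reaching 115 mm to its +y, about 95 mm tall; origin under the foot. To be left alone.
- tweezers: Flat steel tweezers with wooden grips lying on the bench, 150 mm long along x, 8 mm tall; origin under the middle. To be left alone.
- file: File with a round wooden handle lying on the bench, 225 mm long along x, 18 mm tall; origin near the middle. To be left alone.
- bench_block: Square polished steel bench block 70 x 70 x 20 mm; origin under its centre. To be left alone.
- hammer: Small bench hammer lying on the bench, 240 mm long along its x, head at +x; origin under it near the middle. To be left alone.
There are look-alikes about, which are no part of the job. Several things have the shape of the template; the one meant has the colours described above.

How it is judged:
On the way, in this order (a step that is already met when the one before it is completed fails the run):
1. the template hangs on both pins, fully down and flat on the block (z of template in the frame of vise between 0.07 and 0.0735 m and angle between template's own z axis and vertical below 0.03 rad and x of template in the frame of vise between -0.004 and 0.004 m and y of template in the frame of vise between -0.018 and 0.018 m and angle between the y axis of template and the y axis of vise, either way round below 0.06 rad), for 0.2 s.
2. the bush sits in the template's middle hole, its head on the template, the template still down (all of step 1 and horizontal distance between bush_medium and template below 0.003 m and z of bush_medium in the frame of template between -0.001 and 0.003 m and angle between bush_medium's own z axis and vertical below 0.06 rad), for 0.2 s.
At the end, for the whole second after the job is handed in: Template over both pins, along the jaws (0.06 rad), underside within 1.5 mm of the block top, level to 0.03 rad; medium bush upright (0.06 rad), within 3 mm of the middle hole's centre, head within 2 mm of the template; both at rest; the other things within 30 mm of their starts (all of step 2 and linear speed of each of template, bush_medium below 0.02 m/s and distance of each of bush_small, bush_large, pot, third_hand, tweezers, file, bench_block, hammer from where it was at the start of the episode below 0.03 m); the robot touches nothing.
It fails at once if the template pressed, struck or dropped on the pins, block or vise with more than 50 N (contact force between template and vise above 50 N).
It fails at once if the bush pressed, struck or dropped on the template with more than 50 N (contact force between bush_medium and template above 50 N).
It fails at once if another bush, tool or pot pushed more than 30 mm from its place (distance of any of bush_small, bush_large, pot, third_hand, tweezers, file, bench_block, hammer from where it was at the start of the episode above 0.03 m).
It also fails if it takes over 72 s, if anything falls off the work surface, if the arm or the gripper's body presses on something with over 40 N, if the wrist force passes 120 N, or if a joint passes its speed limit or range.

## Working session

There is one attempt and no reset: what is moved stays moved. The work goes in short steps, Python scripts to look and compute and a tool call to move; the robot and the scene stay as the last step left them, time stands still between calls to the robot, and variables do not carry over. Pictures are saved under pics/ and viewed, and the job is handed in when it is done.

Besides the shell and the picture viewer there is one more tool, called as name(argument=value, ...), one argument or row to a line, values as JSON. servo_tool: Moves the arm, as the interface text tells. Scaled input: -1 to 1 covers 500 mm each way for a shift and pi/2 rad each way for a turn. Its arguments: {"type":"object","properties":{"moves":{"type":"array"},"squeeze":{"type":"number"}},"required":["moves"]}

```bash
ls; mkdir -p pics; cat > h.py <<'E'
from station import get_obs, camera, hand_in, pinch_z
import cv2, numpy as np
def snap(n,f=None):
    c=camera(n); 
    if f: cv2.imwrite('pics/'+f,c['color'][:,:,::-1])
    return c
def ray(c,u,v,z):
    R=cv2.Rodrigues(np.array(c['rvec'],float))[0]; t=np.array(c['tvec'],float).ravel(); K=np.array(c['intrinsics'])
    o=-R.T@t; d=R.T@np.linalg.inv(K)@np.array([u,v,1.]); s=(z-o[2])/d[2]; return o+s*d
def proj(c,p):
    return cv2.projectPoints(np.array(p,float).reshape(-1,3),np.array(c['rvec'],float),np.array(c['tvec'],float),np.array(c['intrinsics'],float),None)[0].reshape(-1,2)
E
python3 - <<'E'
from h import *
import pickle
for n in ['scene','top','wrist']:
    c=snap(n); pickle.dump(c,open(n+'0.pkl','wb')); cv2.imwrite(f'pics/{n}0.png',cv2.resize(c['color'][:,:,::-1],(800,600),interpolation=cv2.INTER_CUBIC))
    R=cv2.Rodrigues(np.array(c['rvec'],float))[0]; print(n,-R.T@np.array(c['tvec']).ravel(),c['intrinsics'])
print(get_obs(),pinch_z)
E
```

```text
pics
scene [ 0.92383904 -0.37314285  0.92033445] [[351.41915213   0.         251.17946516]
 [  0.         351.41915213 191.55021796]
 [  0.           0.           1.        ]]
top [0.32514053 0.0337851  1.39587616] [[400.64690678   0.         257.86117655]
 [  0.         400.64690678 185.6759248 ]
 [  0.           0.           1.        ]]
wrist [ 0.19480095 -0.51832016  0.38329662] [[329.79046544   0.         254.66999733]
 [  0.         329.79046544 186.74092232]
 [  0.           0.           1.        ]]
{'time_s': 0.15, 'qpos': array([-1.40160770e+00,  3.00348647e-01,  1.52139765e+00, -2.23715767e-05,
        1.32068727e+00, -6.65582641e-02]), 'joint_vel': array([ 0.00010591, -0.00303185, -0.00287444,  0.00039275,  0.00073108,
       -0.00013555]), 'tau': array([ 6.63569899e-04, -5.31962764e+01, -3.52821171e+01,  7.08933407e-02,
        2.36153172e-02, -6.70729810e-05]), 'ee_pos': array([ 0.12844631, -0.53460497,  0.2050311 ]), 'eef_rot': array([-3.14075216e+00, -3.43056739e-05,  2.35752423e-01]), 'force': array([-0.16867869,  0.97987858,  0.35286928]), 'moment': array([-0.00046137,  0.02818829,  0.01624888]), 'grip_width': 0.0941736613096034} 0.0188
```

View pics/top0.png

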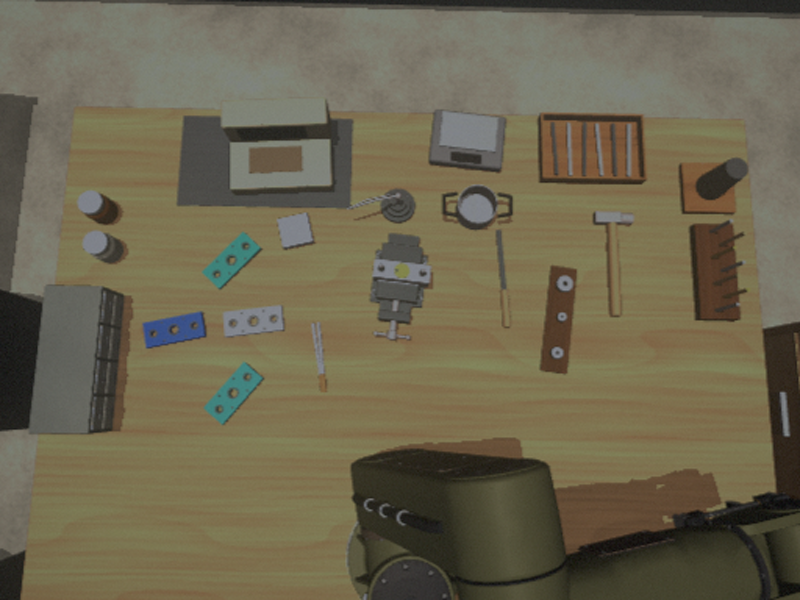

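View pics/scene0.png

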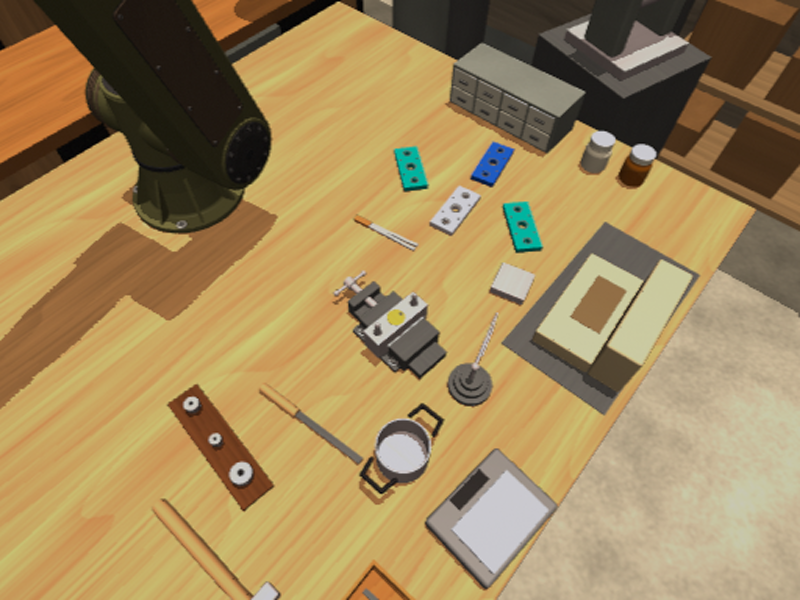

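View pics/wrist0.png

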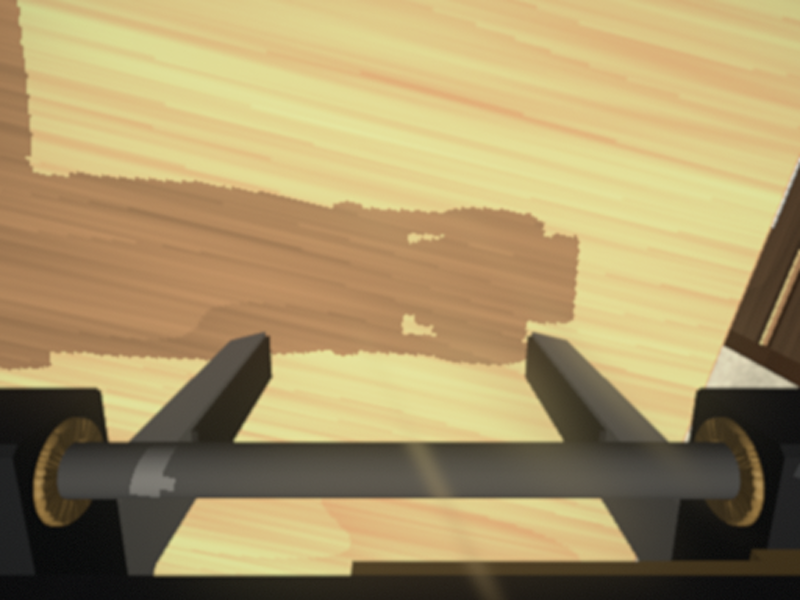

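```bash
python3 - <<'E'
import pickle,cv2,numpy as np
t=pickle.load(open('top0.pkl','rb'))['color'][:,:,::-1]
s=pickle.load(open('scene0.pkl','rb'))['color'][:,:,::-1]
def crop(i,x,y,w,h,k): return cv2.resize(i[y:y+h,x:x+w],None,fx=k,fy=k,interpolation=cv2.INTER_CUBIC)
a=crop(t,125,180,70,50,5);b=crop(t,230,140,70,90,5);c=crop(t,335,160,50,90,5)
H=450
def pad(i): return cv2.copyMakeBorder(i,0,H-i.shape[0],0,10,cv2.BORDER_CONSTANT)
im=np.hstack([pad(a),pad(c)]);cv2.imwrite('pics/z1.png',im);cv2.imwrite('pics/z2.png',crop(t,230,140,64,60,10))
cv2.imwrite('pics/z3.png',np.hstack([crop(s,100,240,80,90,5),crop(s,210,170,80,90,5)]))
E
```

```text
(no output)
```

View pics/z1.png

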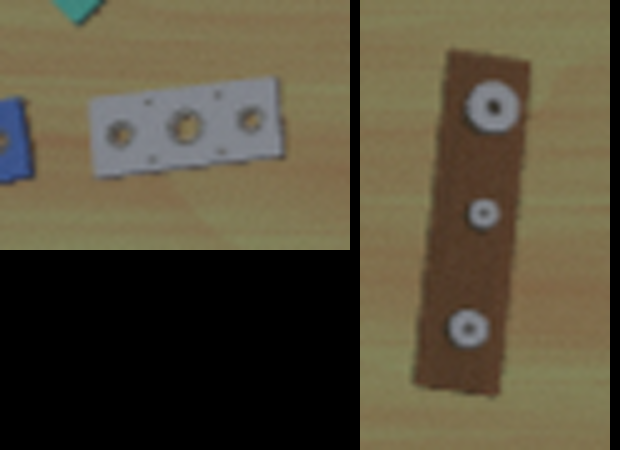

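View pics/z2.png

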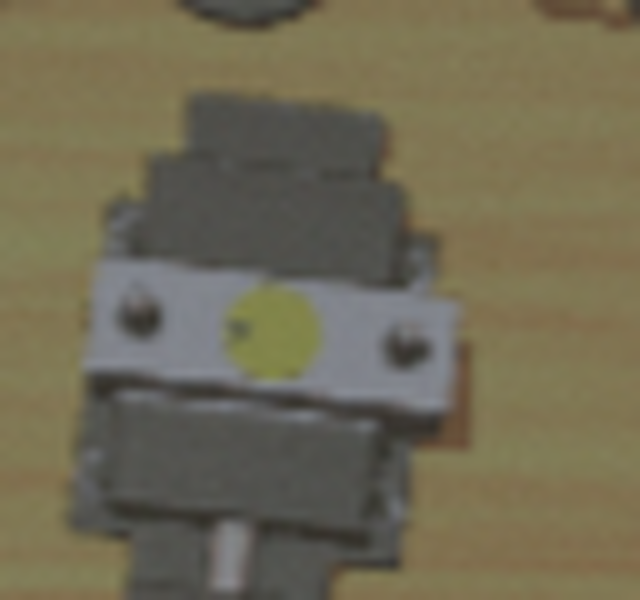

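View pics/z3.png

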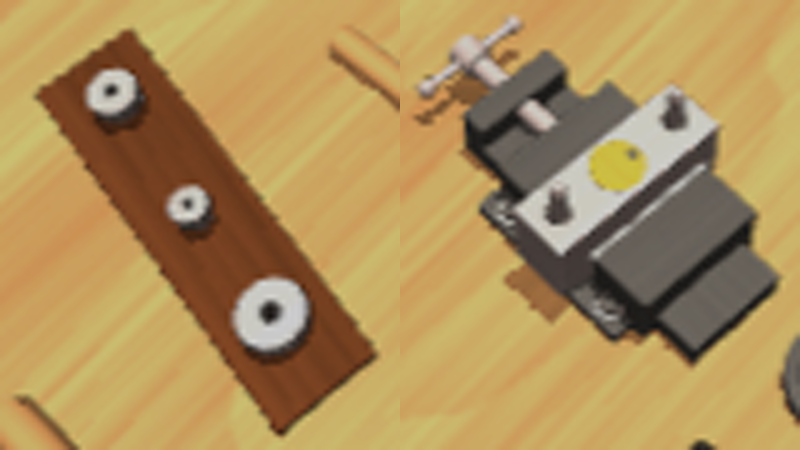

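```bash
python3 - <<'E'
from h import *
import pickle
T=pickle.load(open('top0.pkl','rb'));S=pickle.load(open('scene0.pkl','rb'))
def P(n,c,x0,y0,k,pts,z):
    for u,v in pts:
        p=ray(c,(u+.5)/k-.5+x0,(v+.5)/k-.5+y0,z);print(n,np.round(p*1000,1))
P('tpl top',T,125,180,5,[(90,98),(278,77),(285,157),(97,178)],.012)
P('tpl holes',T,125,180,5,[(120,133),(186,126),(251,120)],.012)
P('blk',T,230,140,10,[(98,258),(462,298),(445,412),(85,370)],.072)
P('brass',T,230,140,10,[(272,331)],.072)
P('pins base',T,230,140,10,[(143,318),(408,348)],.072)
P('pins tip S',S,210,170,5,[(159-0,188),(276,92)],.102)
P('pins base S',S,210,170,5,[(156,212),(274,118)],.072)
P('brass S',S,210,170,5,[(218,165)],.072)
P('blk S',S,210,170,5,[(115,210),(278,85),(318,127),(168,255)],.072)
P('bush T',T,335,160,5,[(109,328),(109,328)],.033)
P('bush S',S,100,240,5,[(112,92)],.033)
E
```

```text
tpl top [512.9 412.7  12. ]
tpl top [529.6 283.4  12. ]
tpl top [473.8 276.   12. ]
tpl top [457.4 404.5  12. ]
tpl holes [488.8 390.6  12. ]
tpl holes [494.4 345.4  12. ]
tpl holes [499.2 300.7  12. ]
blk [625.1  77.8  72. ]
blk [613.2 -45.4  72. ]
blk [573.9 -39.9  72. ]
blk [586.4  81.4  72. ]
brass [600.8  18.7  72. ]
pins base [604.6  62.2  72. ]
pins base [595.7 -27.3  72. ]
pins tip S [596.7 -25.  102. ]
pins tip S [604.8  64.1 102. ]
pins base S [593.7 -24.9  72. ]
pins base S [603.6  65.6  72. ]
brass S [599.9  20.7  72. ]
blk S [575.7 -38.8  72. ]
blk S [590.9  84.6  72. ]
blk S [626.5  77.4  72. ]
blk S [616.5 -40.6  72. ]
bush T [ 431.5 -323.9   33. ]
bush T [ 431.5 -323.9   33. ]
bush S [ 432.7 -322.1   33. ]
```

```bash
cat >> h.py <<'E'
from scipy.spatial.transform import Rotation as Ro
def mv(p,yaw,roll=np.pi,pitch=0.):
    o=get_obs(); R=Ro.from_euler('xyz',o['eef_rot']); Rt=Ro.from_euler('xyz',[roll,pitch,yaw])
    t=(R.inv()*Rt).as_rotvec()/(np.pi/2); s=R.inv().apply(np.array(p)-o['ee_pos'])/.5
    print('t',round(o['time_s'],2),'pos',np.round(o['ee_pos']*1e3,1),np.round(o['eef_rot'],4),'F',np.round(o['force'],1),'w',round(o['grip_width'],4)); print('row',np.round(np.r_[t,s],4))
E
python3 -c "
from h import *
mv([.48,-.15,.25],1.1)"
```

```text
t 0.15 pos [ 128.4 -534.6  205. ] [-3.1408 -0.      0.2358] F [-0.2  1.   0.4] w 0.0942
row [-5.000e-04 -3.000e-04 -5.502e-01  8.633e-01 -5.838e-01 -8.940e-02]
```

servo_tool(
  moves=[
    [[0, 0, -0.55, 0.863, -0.584, -0.09, 0], [0, 0, -0.55, 0.863, -0.584, -0.09, 0], [0, 0, -0.55, 0.863, -0.584, -0.09, 0], [0, 0, -0.55, 0.863, -0.584, -0.09, 0], [0, 0, -0.55, 0.863, -0.584, -0.09, 0], [0, 0, -0.55, 0.863, -0.584, -0.09, 0], [0, 0, -0.55, 0.863, -0.584, -0.09, 0], [0, 0, -0.55, 0.863, -0.584, -0.09, 0], [0, 0, -0.55, 0.863, -0.584, -0.09, 0], [0, 0, -0.55, 0.863, -0.584, -0.09, 0], [0, 0, -0.55, 0.863, -0.584, -0.09, 0], [0, 0, -0.55, 0.863, -0.584, -0.09, 0]],
  ],
)

```text
time_s: 1.15
ee_pos: [0.4653, -0.1649, 0.2485]
eef_rot: [-3.141, -0.001, 1.1]
force: [-0.1, -0.4, 0.7]
grip_width: 0.0936
```

```bash
python3 -c "
from h import *
mv([.494,.345,.2],1.686)"
```

```text
t 1.15 pos [ 465.3 -164.9  248.5] [-3.1411e+00 -6.0000e-04  1.0999e+00] F [-0.1 -0.4  0.7] w 0.0936
row [-2.000e-04 -5.000e-04 -3.731e-01  9.348e-01 -4.115e-01  9.780e-02]
```

servo_tool(
  moves=[
    [[0, 0, -0.373, 0.935, -0.4115, 0.098, 0], [0, 0, -0.373, 0.935, -0.4115, 0.098, 0], [0, 0, -0.373, 0.935, -0.4115, 0.098, 0], [0, 0, -0.373, 0.935, -0.4115, 0.098, 0], [0, 0, -0.373, 0.935, -0.4115, 0.098, 0], [0, 0, -0.373, 0.935, -0.4115, 0.098, 0], [0, 0, -0.373, 0.935, -0.4115, 0.098, 0], [0, 0, -0.373, 0.935, -0.4115, 0.098, 0], [0, 0, -0.373, 0.935, -0.4115, 0.098, 0], [0, 0, -0.373, 0.935, -0.4115, 0.098, 0], [0, 0, -0.373, 0.935, -0.4115, 0.098, 0], [0, 0, -0.373, 0.935, -0.4115, 0.098, 0]],
  ],
)

```text
time_s: 2.15
ee_pos: [0.4928, 0.3322, 0.2009]
eef_rot: [-3.141, -0.001, 1.686]
force: [0.3, -0.6, 0.6]
grip_width: 0.0943
```

```bash
python3 -c "
from h import *
import pickle
c=snap('wrist','w1.png'); pickle.dump(c,open('w1.pkl','wb'))
mv([.494,.345,.2],1.686)"
```

```text
t 2.2 pos [491.9 337.7 199.4] [-3.1399e+00 -1.6000e-03  1.6891e+00] F [-0.5  6.1 -1.5] w 0.0934
row [-0.0011 -0.001   0.002   0.0139  0.0059 -0.0012]
```

View pics/w1.png

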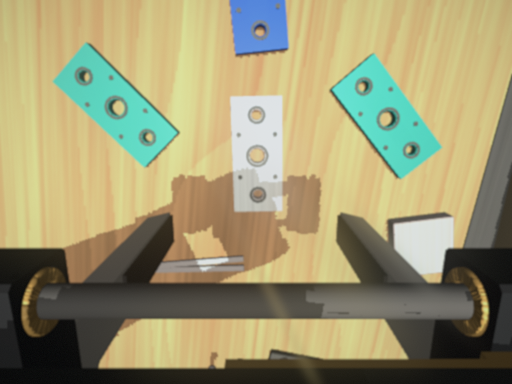

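```bash
python3 -c "
from h import *
import pickle
c=pickle.load(open('w1.pkl','rb'))
for p in [(256.5,115),(257.5,156),(258,195),(231,97),(282,96),(284,211),(235,212)]: print(np.round(ray(c,*p,.012)*1e3,1))
mv([.494,.345,.05],1.686)"
```

```text
[488.  392.2  12. ]
[494.3 347.7  12. ]
[500.2 302.9  12. ]
[458.5 407.8  12. ]
[512.9 415.1  12. ]
[532.5 287.2  12. ]
[475.9 279.4  12. ]
t 2.2 pos [491.9 337.7 199.4] [-3.1399e+00 -1.6000e-03  1.6891e+00] F [-0.5  6.1 -1.5] w 0.0934
row [-0.0011 -0.001   0.002   0.0135  0.0064  0.2988]
```

```bash
python3 -c "
from h import *
mv([.4945,.3465,.03],1.70)"
```

```text
t 2.2 pos [491.9 337.7 199.4] [-3.1399e+00 -1.6000e-03  1.6891e+00] F [-0.5  6.1 -1.5] w 0.0934
row [-0.0011 -0.001  -0.0069  0.0163  0.0078  0.3388]
```

servo_tool(
  moves=[
    [[-0.001, -0.001, -0.007, 0.0163, 0.0078, 0.06, 0], [-0.001, -0.001, -0.007, 0.0163, 0.0078, 0.12, 0], [-0.001, -0.001, -0.007, 0.0163, 0.0078, 0.19, 0], [-0.001, -0.001, -0.007, 0.0163, 0.0078, 0.26, 0], [-0.001, -0.001, -0.007, 0.0163, 0.0078, 0.31, 0], [-0.001, -0.001, -0.007, 0.0163, 0.0078, 0.339, 0], [-0.001, -0.001, -0.007, 0.0163, 0.0078, 0.339, 0], [-0.001, -0.001, -0.007, 0.0163, 0.0078, 0.339, 0]],
  ],
)

```text
time_s: 2.87
ee_pos: [0.4943, 0.3464, 0.0297]
eef_rot: [-3.14, 0.001, 1.7]
force: [-0.4, -0.2, 1.1]
grip_width: 0.0939
```

```bash
python3 -c "
from h import *
import pickle
c=snap('wrist','w2.png'); pickle.dump(c,open('w2.pkl','wb'))
mv([.4945,.3465,.002],1.70)"
```

```text
t 2.92 pos [494.9 346.7  30.8] [ 3.1409e+00 -4.0000e-04  1.7001e+00] F [ 0.4 -0.2 -0. ] w 0.0939
row [ 0.0005 -0.0002  0.0001 -0.0004 -0.0009  0.0577]
```

View pics/w2.png

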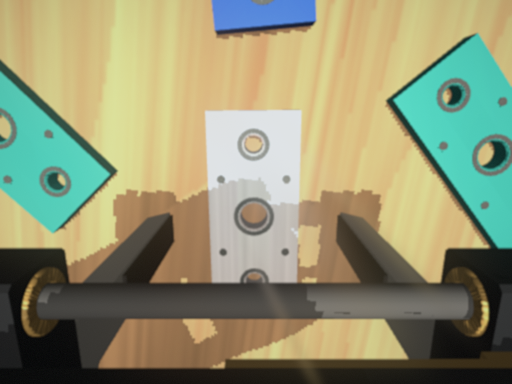

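```bash
python3 -c "
from h import *
import pickle
c=pickle.load(open('w2.pkl','rb'))
for p in [(253.5,215.5),(253.3,145),(206,111),(301.5,110.5)]: print(np.round(ray(c,*p,.012)*1e3,1))
"
```

```text
[493.7 348.7  12. ]
[487.9 392.3  12. ]
[458.2 408.3  12. ]
[513.1 415.7  12. ]
```

```bash
python3 -c "
from h import *
mv([.494,.3476,.002],1.704)"
```

```text
t 2.92 pos [494.9 346.7  30.8] [ 3.1409e+00 -4.0000e-04  1.7001e+00] F [ 0.4 -0.2 -0. ] w 0.0939
row [ 0.0005 -0.0002 -0.0025  0.0019 -0.0016  0.0577]
```

servo_tool(
  moves=[
    [[0, 0, -0.0025, 0.002, -0.0016, 0.02, 0], [0, 0, -0.0025, 0.002, -0.0016, 0.04, 0], [0, 0, -0.0025, 0.002, -0.0016, 0.055, 0], [0, 0, -0.0025, 0.002, -0.0016, 0.0577, 0], [0, 0, -0.0025, 0.002, -0.0016, 0.0577, 0], [0, 0, -0.0025, 0.002, -0.0016, 0.0577, 0.2], [0, 0, -0.0025, 0.002, -0.0016, 0.0577, 0.3], [0, 0, -0.0025, 0.002, -0.0016, 0.0577, 0.35], [0, 0, -0.0025, 0.002, -0.0016, 0.0577, 0.4], [0, 0, -0.0025, 0.002, -0.0016, 0.0577, 1], [0, 0, -0.0025, 0.002, -0.0016, 0.0577, 1], [0, 0, -0.0025, 0.002, -0.0016, 0.0577, 1]],
  ],
  squeeze=30,
)

```text
time_s: 3.92
ee_pos: [0.494, 0.3476, 0.0021]
eef_rot: [3.141, -0.0, 1.704]
force: [0.1, -0.1, 0.8]
grip_width: 0.0554
```

```bash
python3 -c "
from h import *
mv([.494,.3476,.06],1.704)"
```

```text
t 3.92 pos [494.  347.6   2.1] [ 3.1409e+00 -4.0000e-04  1.7040e+00] F [ 0.1 -0.1  0.8] w 0.0554
row [ 0.0005 -0.0003 -0.     -0.      0.     -0.1159]
```

servo_tool(
  moves=[
    [[0, 0, 0, 0, 0, -0.02, 1], [0, 0, 0, 0, 0, -0.06, 1], [0, 0, 0, 0, 0, -0.11, 1], [0, 0, 0, 0, 0, -0.16, 1], [0, 0, 0, 0, 0, -0.22, 1], [0, 0, 0, 0, 0, -0.28, 1], [0, 0, 0, 0, 0, -0.34, 1], [0, 0, 0, 0, 0, -0.37, 1], [0, 0, 0, 0, 0, -0.37, 1], [0, 0, 0, 0, 0, -0.37, 1]],
  ],
)

```text
time_s: 4.75
ee_pos: [0.4938, 0.3475, 0.1872]
eef_rot: [3.14, -0.001, 1.704]
force: [0.5, 0.2, -3.1]
grip_width: 0.0553
```

```bash
python3 -c "
from h import *
import pickle
c=snap('wrist','w3.png'); pickle.dump(c,open('w3.pkl','wb'))
mv([.6,.0185,.187],1.472)"
```

```text
t 4.8 pos [493.4 347.2 186. ] [-3.1409e+00  3.0000e-04  1.7040e+00] F [ 0.3 -0.2 -2.5] w 0.0557
row [-4.000e-04  2.000e-04  1.477e-01 -6.800e-01  1.239e-01 -2.000e-03]
```

View pics/w3.png

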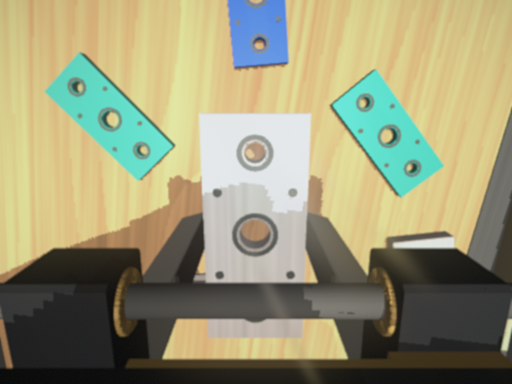

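```bash
python3 -c "
from h import *
import pickle
c=pickle.load(open('w3.pkl','rb'))
i=cv2.resize(c['color'][100:260,190:320,::-1],None,fx=4,fy=4,interpolation=cv2.INTER_CUBIC);cv2.imwrite('pics/z4.png',i)
for p in [(255,152.5),(255,234),(199.5,114),(311,114),(208,337),(302,337)]: print(np.round(ray(c,*p,.196)*1e3,1))
"
```

```text
[488.3 392.6 196. ]
[494.3 348.2 196. ]
[458.1 408.2 196. ]
[513.6 415.6 196. ]
[475.3 279.9 196. ]
[530.7 287.3 196. ]
```

View pics/z4.png

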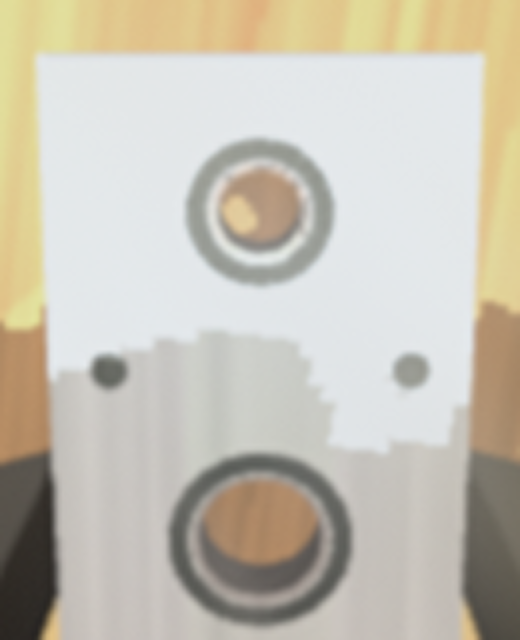

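```bash
python3 -c "
from h import *
mv([.59,-.12,.25],1.472)"
```

```text
t 4.8 pos [493.4 347.2 186. ] [-3.1409e+00  3.0000e-04  1.7040e+00] F [ 0.3 -0.2 -2.5] w 0.0557
row [-4.000e-04  2.000e-04  1.477e-01 -9.519e-01  6.720e-02 -1.278e-01]
```

servo_tool(
  moves=[
    [[0, 0, 0.01, -0.03, 0.002, -0.04, 1], [0, 0, 0.02, -0.08, 0.005, -0.08, 1], [0, 0, 0.04, -0.14, 0.01, -0.12, 1], [0, 0, 0.06, -0.2, 0.014, -0.128, 1], [0, 0, 0.07, -0.27, 0.018, -0.128, 1], [0, 0, 0.08, -0.34, 0.023, -0.128, 1], [0, 0, 0.09, -0.41, 0.028, -0.128, 1], [0, 0, 0.1, -0.48, 0.033, -0.128, 1], [0, 0, 0.11, -0.55, 0.038, -0.128, 1], [0, 0, 0.12, -0.62, 0.043, -0.128, 1], [0, 0, 0.13, -0.69, 0.048, -0.128, 1], [0, 0, 0.14, -0.76, 0.053, -0.128, 1]],
  ],
)

```text
time_s: 5.8
ee_pos: [0.5697, -0.0275, 0.248]
eef_rot: [-3.138, 0.0, 1.483]
force: [1.1, 0.5, -2.4]
grip_width: 0.0556
```

```bash
python3 -c "
from h import *
mv([.59,-.12,.25],1.472)"
```

```text
t 5.8 pos [569.7 -27.5 248. ] [-3.1378e+00  3.0000e-04  1.4833e+00] F [ 1.1  0.5 -2.4] w 0.0556
row [-0.0024  0.0002  0.0072 -0.1807  0.0566 -0.0041]
```

servo_tool(
  moves=[
    [[-0.002, 0, 0.007, -0.07, 0.02, -0.004, 1], [-0.002, 0, 0.007, -0.12, 0.035, -0.004, 1], [-0.002, 0, 0.007, -0.16, 0.05, -0.004, 1], [-0.002, 0, 0.007, -0.18, 0.0566, -0.004, 1], [-0.002, 0, 0.007, -0.18, 0.0566, -0.004, 1], [-0.002, 0, 0.007, -0.18, 0.0566, -0.004, 1], [-0.002, 0, 0.007, -0.18, 0.0566, -0.004, 1]],
  ],
)

```text
time_s: 6.38
ee_pos: [0.5899, -0.1184, 0.2495]
eef_rot: [-3.14, -0.0, 1.473]
force: [-0.4, 0.2, -3.0]
grip_width: 0.0556
```

```bash
python3 -c "
from h import *
import pickle
c=snap('wrist','w4.png'); pickle.dump(c,open('w4.pkl','wb'))
mv([.6,.0185,.187],1.472)"
```

```text
t 6.43 pos [ 589.9 -118.3  249.8] [-3.1406e+00  1.0000e-04  1.4737e+00] F [ 0.3  0.4 -1.4] w 0.0558
row [-6.000e-04  1.000e-04  1.100e-03  2.742e-01 -6.400e-03  1.256e-01]
```

View pics/w4.png

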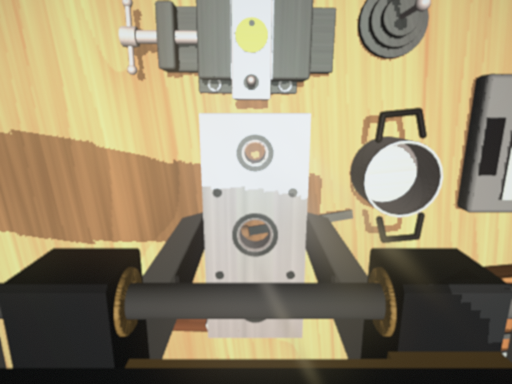

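servo_tool(
  moves=[
    [[0, 0, 0, -0.05, 0, 0, 1], [0, 0, 0, -0.1, 0, 0, 1], [0, 0, 0, -0.14, 0, 0, 1], [0, 0, 0, -0.14, 0, 0, 1], [0, 0, 0, -0.14, 0, 0, 1], [0, 0, 0, -0.14, 0, 0, 1], [0, 0, 0, -0.14, 0, 0, 1]],
  ],
)

```text
time_s: 7.02
ee_pos: [0.5833, -0.1866, 0.2499]
eef_rot: [-3.141, -0.0, 1.475]
force: [-0.0, 0.5, -1.4]
grip_width: 0.0557
```

```bash
python3 -c "
from h import *
import pickle
c=snap('wrist','w5.png'); pickle.dump(c,open('w5.pkl','wb'))
i=cv2.resize(c['color'][0:170,190:320,::-1],None,fx=4,fy=4,interpolation=cv2.INTER_CUBIC)[:600];cv2.imwrite('pics/z5.png',i)
mv([.6,.0185,.187],1.472)"
```

```text
t 7.07 pos [ 583.3 -186.7  249.9] [-3.1407 -0.      1.4752] F [-1.   0.5 -1.6] w 0.0557
row [-0.0006 -0.      0.002   0.4118 -0.0059  0.1259]
```

View pics/z5.png

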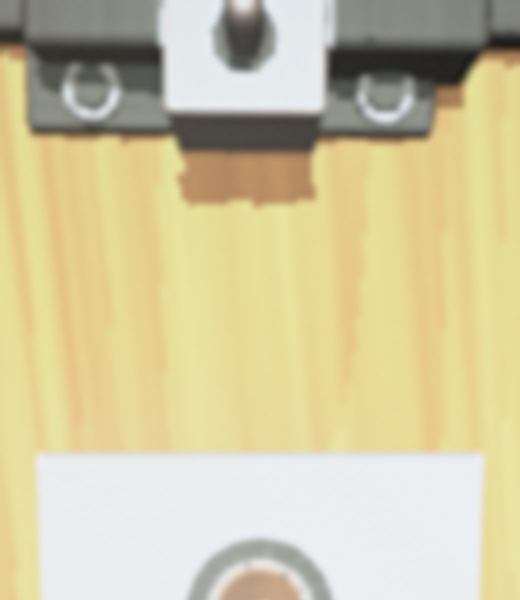

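```bash
python3 -c "
from h import *
mv([.5905,-.116,.315],1.472)"
```

```text
t 7.07 pos [ 583.3 -186.7  249.9] [-3.1407 -0.      1.4752] F [-1.   0.5 -1.6] w 0.0557
row [-0.0006 -0.      0.002   0.1422  0.0006 -0.1301]
```

servo_tool(
  moves=[
    [[0, 0, 0.002, 0.05, 0, -0.05, 1], [0, 0, 0.002, 0.1, 0, -0.1, 1], [0, 0, 0.002, 0.142, 0, -0.13, 1], [0, 0, 0.002, 0.142, 0, -0.13, 1], [0, 0, 0.002, 0.142, 0, -0.13, 1], [0, 0, 0.002, 0.142, 0, -0.13, 1], [0, 0, 0.002, 0.142, 0, -0.13, 1], [0, 0, 0.002, 0.142, 0, -0.13, 1]],
  ],
)

```text
time_s: 7.73
ee_pos: [0.5899, -0.1167, 0.3139]
eef_rot: [-3.139, -0.0, 1.471]
force: [-0.2, 0.5, -2.6]
grip_width: 0.0554
```

```bash
python3 -c "
from h import *
import pickle
c=snap('wrist','w6.png'); pickle.dump(c,open('w6.pkl','wb'))
i=cv2.resize(c['color'][0:118,200:310,::-1],None,fx=5,fy=5,interpolation=cv2.INTER_CUBIC);cv2.imwrite('pics/z6.png',i)
mv([.6,.0185,.187],1.472)"
```

```text
t 7.78 pos [ 590.  -116.7  314.1] [-3.1395e+00 -2.0000e-04  1.4711e+00] F [-0.1 -0.3 -2.7] w 0.0557
row [-1.300e-03 -1.000e-04 -6.000e-04  2.710e-01 -6.400e-03  2.543e-01]
```

View pics/z6.png

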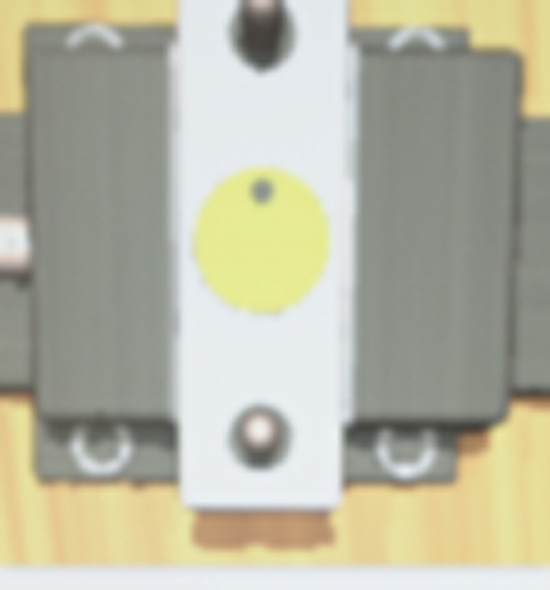

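```bash
python3 -c "
from h import *
import pickle
c=pickle.load(open('w6.pkl','rb'))
for n,u,v,z in [('tipn',260,428,.101),('tipf',261,5,.101),('ringn',260.5,437,.072),('ringf',262,37,.072),('brass',261,239,.072),('endL',181,508,.072),('endR',339,508,.072),('holefar',(255-200)*5,152.3*5,.324),('holemid',55*5,234.3*5,.324)]: print(n,np.round(ray(c,(u+.5)/5-.5+200,(v+.5)/5-.5,z)*1e3,1))
"
```

```text
tipn [595.2 -24.2 101. ]
tipf [604.2  62.3 101. ]
ringn [594.9 -24.5  72. ]
ringf [604.3  63.9  72. ]
brass [599.6  20.4  72. ]
endL [573.7 -39.3  72. ]
endR [612.5 -43.1  72. ]
holefar [594.8 -71.  324. ]
holemid [ 590.3 -115.5  324. ]
```

```bash
python3 -c "
from h import *
mv([.5993,.0191,.12],1.469)"
```

```text
t 7.78 pos [ 590.  -116.7  314.1] [-3.1395e+00 -2.0000e-04  1.4711e+00] F [-0.1 -0.3 -2.7] w 0.0557
row [-1.300e-03 -1.000e-04  1.300e-03  2.721e-01 -7.700e-03  3.883e-01]
```

servo_tool(
  moves=[
    [[-0.001, 0, 0.001, 0.05, -0.002, 0.03, 1], [-0.001, 0, 0.001, 0.11, -0.004, 0.07, 1], [-0.001, 0, 0.001, 0.17, -0.006, 0.11, 1], [-0.001, 0, 0.001, 0.22, -0.007, 0.15, 1], [-0.001, 0, 0.001, 0.26, -0.0077, 0.2, 1], [-0.001, 0, 0.001, 0.272, -0.0077, 0.25, 1], [-0.001, 0, 0.001, 0.272, -0.0077, 0.3, 1], [-0.001, 0, 0.001, 0.272, -0.0077, 0.34, 1], [-0.001, 0, 0.001, 0.272, -0.0077, 0.37, 1], [-0.001, 0, 0.001, 0.272, -0.0077, 0.388, 1], [-0.001, 0, 0.001, 0.272, -0.0077, 0.388, 1], [-0.001, 0, 0.001, 0.272, -0.0077, 0.388, 1]],
  ],
)

```text
time_s: 8.78
ee_pos: [0.5994, 0.0188, 0.1204]
eef_rot: [-3.141, -0.0, 1.469]
force: [1.1, -0.2, -2.7]
grip_width: 0.0555
```

```bash
python3 -c "
from h import *
import pickle
c=snap('wrist','w7.png'); pickle.dump(c,open('w7.pkl','wb'))
c=snap('scene','s7.png'); pickle.dump(c,open('s7.pkl','wb'))
i=c['color'][150:270,190:310,::-1]; j=pickle.load(open('w7.pkl','rb'))['color'][100:250,190:320,::-1]
f=lambda a,k:cv2.copyMakeBorder(cv2.resize(a,None,fx=k,fy=k,interpolation=cv2.INTER_CUBIC),0,600,0,0,cv2.BORDER_CONSTANT)[:450]
cv2.imwrite('pics/z7.png',np.hstack([f(i,3.5),f(j,2.8)]))
mv([.5993,.0191,.106],1.469)"
```

```text
t 8.88 pos [599.8  18.9 121.4] [ 3.1404e+00 -3.0000e-04  1.4693e+00] F [ 0.2 -0.1 -3.2] w 0.0557
row [ 0.0008 -0.0002  0.0002  0.0003 -0.0012  0.0308]
```

View pics/z7.png

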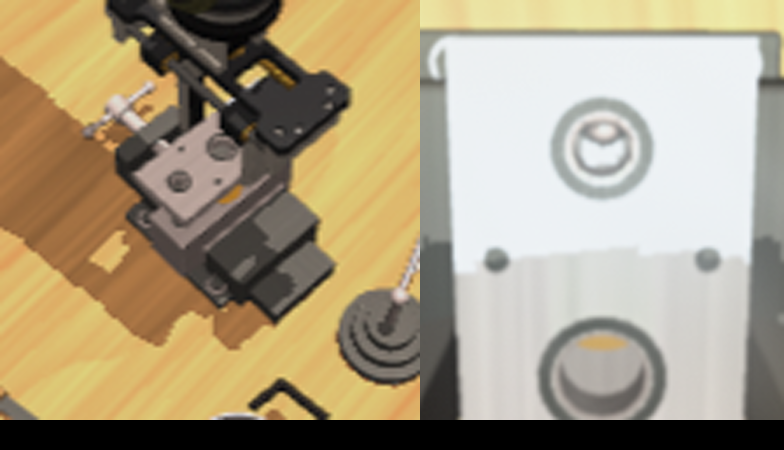

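```bash
python3 -c "
from h import *
import pickle
c=pickle.load(open('w7.pkl','rb'))
i=c['color'][130:175,230:280,::-1];cv2.imwrite('pics/z8.png',cv2.resize(i,None,fx=12,fy=12,interpolation=cv2.INTER_CUBIC))
for n,u,v,z in [('tip',255,146.4,.1015),('hole',255,152.4,.130),('mid',254.8,234.3,.130)]: print(n,np.round(ray(c,u,v,z)*1e3,1))
"
```

```text
tip [604.5  64.  101.5]
hole [604.5  64.2 130. ]
mid [599.9  19.6 130. ]
```

View pics/z8.png

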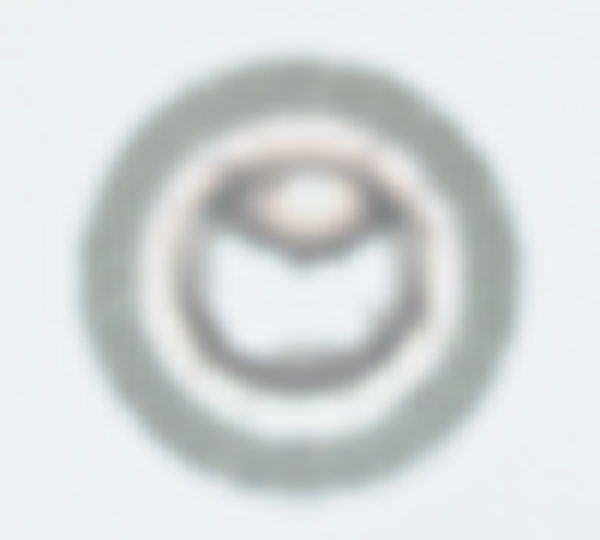

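servo_tool(
  moves=[
    [[0.0008, 0, 0, 0, -0.001, 0.008, 1], [0.0008, 0, 0, 0, -0.001, 0.016, 1], [0.0008, 0, 0, 0, -0.001, 0.024, 1], [0.0008, 0, 0, 0, -0.001, 0.03, 1], [0.0008, 0, 0, 0, -0.001, 0.034, 1], [0.0008, 0, 0, 0, -0.001, 0.038, 1], [0.0008, 0, 0, 0, -0.001, 0.042, 1], [0.0008, 0, 0, 0, -0.001, 0.042, 1]],
  ],
  squeeze=18,
)

```text
time_s: 9.55
ee_pos: [0.5992, 0.019, 0.0999]
eef_rot: [-3.141, -0.0, 1.469]
force: [-0.8, 0.0, -2.9]
grip_width: 0.056
```

```bash
python3 -c "
from h import *
mv([.5993,.0191,.09],1.469)"
```

```text
t 9.55 pos [599.2  19.   99.9] [-3.1410e+00 -2.0000e-04  1.4693e+00] F [-0.8  0.  -2.9] w 0.056
row [-0.0004 -0.0002  0.0002  0.0003  0.0002  0.0198]
```

servo_tool(
  moves=[
    [[0, 0, 0, 0, 0, 0.003, 1], [0, 0, 0, 0, 0, 0.006, 1], [0, 0, 0, 0, 0, 0.009, 1], [0, 0, 0, 0, 0, 0.012, 1], [0, 0, 0, 0, 0, 0.012, 1]],
  ],
)

```text
time_s: 9.97
ee_pos: [0.5994, 0.0192, 0.0938]
eef_rot: [-3.142, -0.001, 1.469]
force: [2.8, 2.6, -1.7]
grip_width: 0.0553
```

```bash
python3 -c "
from h import *
mv([.5993,.0191,.09],1.469);print(get_obs()['moment'])"
```

```text
t 9.97 pos [599.4  19.2  93.8] [-3.1416e+00 -6.0000e-04  1.4693e+00] F [ 2.8  2.6 -1.7] w 0.0553
row [-0.     -0.0004  0.0002 -0.0002 -0.0002  0.0077]
[ 0.51584031 -0.5184041  -0.10754595]
```

servo_tool(
  moves=[
    [[0, 0, 0, 0.0006, 0.0006, 0.001, 1], [0, 0, 0, 0.0006, 0.0006, 0.003, 1], [0, 0, 0, 0.0006, 0.0006, 0.005, 1], [0, 0, 0, 0.0006, 0.0006, 0.007, 1], [0, 0, 0, 0.0006, 0.0006, 0.007, 1]],
  ],
)

```text
time_s: 10.38
ee_pos: [0.5996, 0.0194, 0.09]
eef_rot: [-3.141, -0.001, 1.469]
force: [0.8, 0.4, -2.7]
grip_width: 0.0557
```

```bash
python3 -c "
from h import *
mv([.5993,.0191,.08],1.469);print(get_obs()['moment'])"
```

```text
t 10.38 pos [599.6  19.4  90. ] [-3.1411e+00 -6.0000e-04  1.4692e+00] F [ 0.8  0.4 -2.7] w 0.0557
row [-0.0003 -0.0004  0.0001 -0.0006 -0.0006  0.0201]
[ 0.01156105 -0.11439204 -0.00547871]
```

servo_tool(
  moves=[
    [[0, 0, 0, 0, 0, 0.003, 1], [0, 0, 0, 0, 0, 0.006, 1], [0, 0, 0, 0, 0, 0.009, 1], [0, 0, 0, 0, 0, 0.012, 1], [0, 0, 0, 0, 0, 0.015, 1], [0, 0, 0, 0, 0, 0.018, 1], [0, 0, 0, 0, 0, 0.02, 1], [0, 0, 0, 0, 0, 0.022, 1], [0, 0, 0, 0, 0, 0.022, 1]],
  ],
)

```text
time_s: 11.13
ee_pos: [0.5996, 0.0194, 0.0788]
eef_rot: [-3.141, -0.001, 1.469]
force: [0.1, 0.1, -1.2]
grip_width: 0.0558
```

```bash
python3 -c "
from h import *
mv([.5996,.0194,.074],1.469);print(get_obs()['moment'])"
```

```text
t 11.13 pos [599.6  19.4  78.8] [-3.1410e+00 -6.0000e-04  1.4693e+00] F [ 0.1  0.1 -1.2] w 0.0558
row [-0.0004 -0.0004  0.0002  0.      0.      0.0097]
[ 0.05053466 -0.19452085 -0.02506272]
```

Continue gently to expected contact at z≈0.074.

servo_tool(
  moves=[
    [[0, 0, 0, 0, 0, 0.002, 1], [0, 0, 0, 0, 0, 0.004, 1], [0, 0, 0, 0, 0, 0.006, 1], [0, 0, 0, 0, 0, 0.0075, 1], [0, 0, 0, 0, 0, 0.0085, 1], [0, 0, 0, 0, 0, 0.0085, 1]],
  ],
)

```text
time_s: 11.63
ee_pos: [0.5996, 0.0194, 0.0745]
eef_rot: [-3.141, -0.001, 1.469]
force: [0.7, 1.1, -2.1]
grip_width: 0.0557
```

servo_tool(
  moves=[
    [[0, 0, 0, 0, 0, 0.0007, 1], [0, 0, 0, 0, 0, 0.0014, 1], [0, 0, 0, 0, 0, 0.0014, 1]],
  ],
)

```text
time_s: 11.88
ee_pos: [0.5996, 0.0194, 0.0741]
eef_rot: [-3.141, -0.001, 1.469]
force: [-1.0, 0.1, 3.1]
grip_width: 0.0559
```

servo_tool(
  moves=[
    [[0, 0, 0, 0, 0, 0.0005, 1], [0, 0, 0, 0, 0, 0.001, 1], [0, 0, 0, 0, 0, 0.001, 1], [0, 0, 0, 0, 0, 0.001, 1]],
  ],
  squeeze=12,
)

```text
time_s: 12.22
ee_pos: [0.5996, 0.0194, 0.074]
eef_rot: [-3.141, -0.001, 1.469]
force: [-3.8, 0.1, 5.8]
grip_width: 0.0558
```

```bash
python3 -c "
from h import *
mv([.5996,.0194,.074],1.469);print(get_obs()['moment'])"
```

```text
t 12.22 pos [599.6  19.4  74. ] [-3.1413e+00 -5.0000e-04  1.4693e+00] F [-3.8  0.1  5.8] w 0.0558
row [-0.0002 -0.0003  0.0002 -0.     -0.      0.    ]
[ 0.01566975  0.554663   -0.03253472]
```

servo_tool(
  moves=[
    [[0, 0, 0, 0, 0, 0, 0.38], [0, 0, 0, 0, 0, 0, 0.35], [0, 0, 0, 0, 0, 0, 0.3], [0, 0, 0, 0, 0, 0, 0.2], [0, 0, 0, 0, 0, 0, 0.1], [0, 0, 0, 0, 0, 0, 0.1], [0, 0, 0, 0, 0, 0, 0.1], [0, 0, 0, 0, 0, -0.01, 0.1], [0, 0, 0, 0, 0, -0.03, 0.1], [0, 0, 0, 0, 0, -0.06, 0.1], [0, 0, 0, 0, 0, -0.1, 0.1], [0, 0, 0, 0, 0, -0.15, 0.1]],
  ],
)

```text
time_s: 13.22
ee_pos: [0.5992, 0.0194, 0.1499]
eef_rot: [-3.14, -0.0, 1.469]
force: [0.5, 0.1, -0.8]
grip_width: 0.0846
```

```bash
python3 -c "
from h import *
mv([.585,-.12,.26],1.469);print(get_obs()['moment'])"
```

```text
t 13.22 pos [599.2  19.4 149.9] [-3.1400e+00 -4.0000e-04  1.4693e+00] F [ 0.5  0.1 -0.8] w 0.0846
row [-1.000e-03 -3.000e-04  2.000e-04 -2.801e-01 -3.000e-04 -2.203e-01]
[ 0.01329631 -0.12046614  0.03037698]
```

servo_tool(
  moves=[
    [[-0.001, 0, 0, 0, 0, -0.08, 0.1], [-0.001, 0, 0, -0.06, 0, -0.15, 0.1], [-0.001, 0, 0, -0.12, 0, -0.2, 0.1], [-0.001, 0, 0, -0.17, 0, -0.2, 0.1], [-0.001, 0, 0, -0.17, 0, -0.2, 0.1], [-0.001, 0, 0, -0.17, 0, -0.2, 0.1], [-0.001, 0, 0, -0.17, 0, -0.2, 0.1]],
  ],
)

```text
time_s: 13.8
ee_pos: [0.5906, -0.0648, 0.2499]
eef_rot: [-3.141, -0.001, 1.469]
force: [0.3, -0.0, -0.0]
grip_width: 0.0846
```

```bash
python3 -c "
from h import *
import pickle
c=snap('wrist','w9.png'); pickle.dump(c,open('w9.pkl','wb'))
i=cv2.resize(c['color'][0:200,180:330,::-1],None,fx=3,fy=3,interpolation=cv2.INTER_CUBIC);cv2.imwrite('pics/z9.png',i)
mv([.432,-.322,.12],.9)"
```

```text
t 13.85 pos [590.6 -64.4 249.7] [-3.1410e+00 -7.0000e-04  1.4699e+00] F [-0.   0.2 -0.3] w 0.0845
row [-5.000e-04 -3.000e-04  3.628e-01 -5.447e-01 -2.635e-01  2.591e-01]
```

View pics/z9.png

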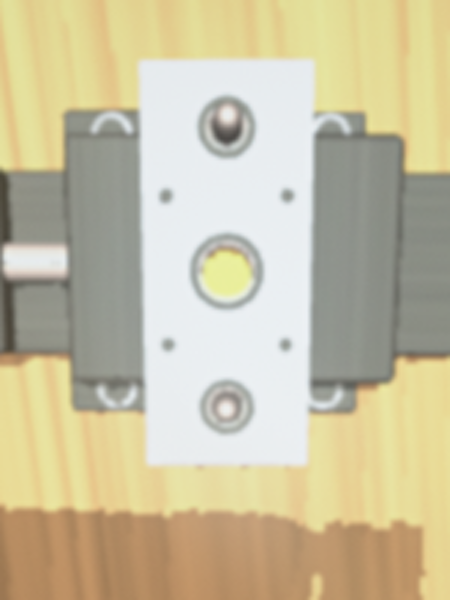

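```bash
python3 -c "
from h import *
import pickle
c=pickle.load(open('w9.pkl','rb'))
for n,u,v in [('mid',227,271),('p1',227,127),('p2',227,407.5),('c',138.5,59),('c',315,58.5),('c',307,465),('c',147,465)]: print(n,np.round(ray(c,(u+.5)/3-.5+180,(v+.5)/3-.5,.084)*1e3,1))
mv([.432,-.322,.15],0.4)"
```

```text
mid [599.9  19.8  84. ]
p1 [604.4  64.4  84. ]
p2 [595.3 -25.2  84. ]
c [578.4  87.3  84. ]
c [634.4  81.7  84. ]
c [621.2 -47.9  84. ]
c [565.5 -42.2  84. ]
t 13.85 pos [590.6 -64.4 249.7] [-3.1410e+00 -7.0000e-04  1.4699e+00] F [-0.   0.2 -0.3] w 0.0845
row [-6.000e-04 -2.000e-04  6.811e-01 -5.446e-01 -2.636e-01  1.991e-01]
```

```bash
python3 -c "
from h import *
mv([.43,-.322,.15],0.2)"
```

```text
t 13.85 pos [590.6 -64.4 249.7] [-3.1410e+00 -7.0000e-04  1.4699e+00] F [-0.   0.2 -0.3] w 0.0845
row [-6.000e-04 -1.000e-04  8.084e-01 -5.450e-01 -2.676e-01  1.991e-01]
```

servo_tool(
  moves=[
    [[0, 0, 0.06, -0.05, -0.025, 0, 0.1], [0, 0, 0.13, -0.11, -0.055, 0, 0.2], [0, 0, 0.2, -0.18, -0.09, 0, 0.3], [0, 0, 0.27, -0.25, -0.125, 0, 0.4], [0, 0, 0.34, -0.32, -0.16, 0.03, 0.4], [0, 0, 0.41, -0.39, -0.19, 0.06, 0.4], [0, 0, 0.48, -0.45, -0.22, 0.1, 0.4], [0, 0, 0.55, -0.5, -0.25, 0.14, 0.4], [0, 0, 0.62, -0.53, -0.26, 0.18, 0.4], [0, 0, 0.69, -0.545, -0.268, 0.199, 0.4], [0, 0, 0.76, -0.545, -0.268, 0.199, 0.4], [0, 0, 0.808, -0.545, -0.268, 0.199, 0.4]],
  ],
)

```text
time_s: 14.85
ee_pos: [0.4296, -0.3214, 0.149]
eef_rot: [-3.139, 0.002, 0.195]
force: [-0.6, 0.5, -0.4]
grip_width: 0.0565
```

servo_tool(
  moves=[
    [[0, 0, 0, 0, 0, 0, 0.4], [0, 0, 0, 0, 0, 0, 0.4]],
  ],
)

```text
time_s: 15.02
ee_pos: [0.43, -0.3206, 0.1487]
eef_rot: [-3.138, 0.002, 0.198]
force: [0.5, 0.6, -0.3]
grip_width: 0.0567
```

```bash
python3 -c "
from h import *
import pickle
c=snap('wrist','w10.png'); pickle.dump(c,open('w10.pkl','wb'))
print(proj(c,[.4315,-.323,.033]))
mv([.432,-.323,.06],0.2)"
```

```text
[[258.59484106 182.22966565]]
t 15.07 pos [ 430.  -320.7  148.8] [-3.1386e+00  1.9000e-03  1.9870e-01] F [-0.7  0.3 -0.2] w 0.0566
row [-0.0019  0.0012 -0.0008  0.0034  0.0058  0.1776]
```

View pics/w10.png

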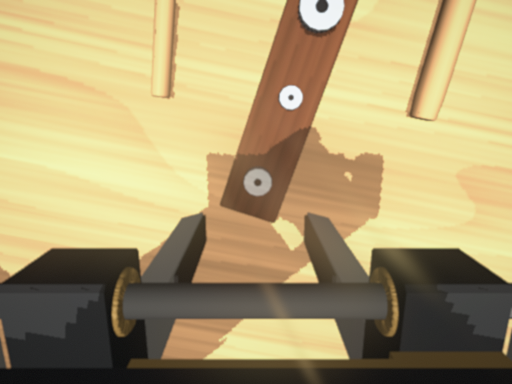

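```bash
python3 -c "
from h import *
import pickle
c=pickle.load(open('w10.pkl','rb'));
p=ray(c,257.6,182,.033);print(p)
mv([p[0],p[1],.045],0.2)"
```

```text
[ 0.43153137 -0.32206565  0.033     ]
t 15.07 pos [ 430.  -320.7  148.8] [-3.1386e+00  1.9000e-03  1.9870e-01] F [-0.7  0.3 -0.2] w 0.0566
row [-0.0019  0.0012 -0.0008  0.0029  0.0039  0.2076]
```

servo_tool(
  moves=[
    [[-0.0019, 0.0012, 0, 0.003, 0.004, 0.05, 0.4], [-0.0019, 0.0012, 0, 0.003, 0.004, 0.1, 0.4], [-0.0019, 0.0012, 0, 0.003, 0.004, 0.15, 0.4], [-0.0019, 0.0012, 0, 0.003, 0.004, 0.19, 0.4], [-0.0019, 0.0012, 0, 0.003, 0.004, 0.207, 0.4], [-0.0019, 0.0012, 0, 0.003, 0.004, 0.207, 0.4], [-0.0019, 0.0012, 0, 0.003, 0.004, 0.207, 0.4]],
  ],
)

```text
time_s: 15.65
ee_pos: [0.432, -0.3221, 0.046]
eef_rot: [3.141, -0.0, 0.2]
force: [-0.1, -0.0, -0.7]
grip_width: 0.0564
```

```bash
python3 -c "
from h import *
import pickle
c=snap('wrist','w11.png'); pickle.dump(c,open('w11.pkl','wb'))
cv2.imwrite('pics/z11.png',cv2.resize(c['color'][150:290,170:340,::-1],None,fx=4,fy=4,interpolation=cv2.INTER_CUBIC))
mv([.4315,-.3221,.0205],0.2)"
```

```text
t 15.7 pos [ 432.2 -322.4   46.5] [ 3.1404e+00 -1.0000e-03  1.9970e-01] F [-1.3 -0.   0.4] w 0.0564
row [ 0.0008 -0.0006 -0.0002 -0.0013 -0.001   0.0521]
```

View pics/z11.png

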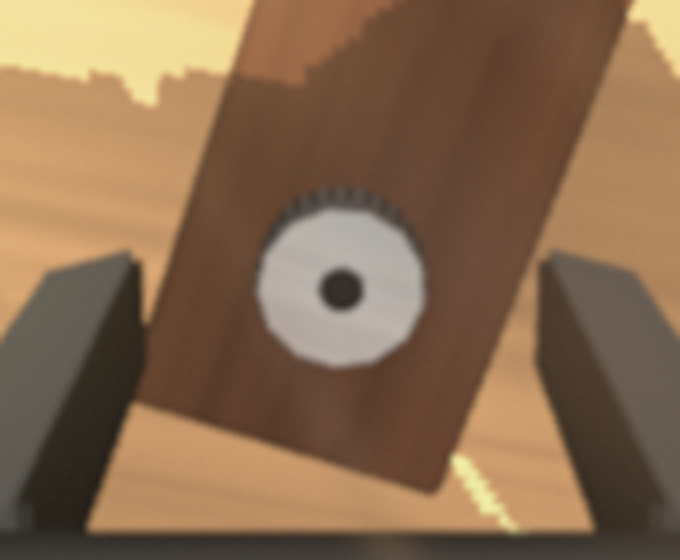

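```bash
python3 -c "
from h import *
import pickle
c=pickle.load(open('w11.pkl','rb'));
p=ray(c,255.1,221.6,.033);print(p)
mv([p[0]-.0003,p[1]-.0003,.0205],0.2)"
```

```text
[ 0.43187649 -0.3219008   0.033     ]
t 15.7 pos [ 432.2 -322.4   46.5] [ 3.1404e+00 -1.0000e-03  1.9970e-01] F [-1.3 -0.   0.4] w 0.0564
row [ 0.0008 -0.0006 -0.0002 -0.0012 -0.0008  0.0521]
```

servo_tool(
  moves=[
    [[0.0008, -0.0006, 0, -0.001, -0.0008, 0.02, 0.4], [0.0008, -0.0006, 0, -0.001, -0.0008, 0.04, 0.4], [0.0008, -0.0006, 0, -0.001, -0.0008, 0.052, 0.4], [0.0008, -0.0006, 0, -0.001, -0.0008, 0.052, 0.4], [0.0008, -0.0006, 0, -0.001, -0.0008, 0.052, 0.55], [0.0008, -0.0006, 0, -0.001, -0.0008, 0.052, 0.62], [0.0008, -0.0006, 0, -0.001, -0.0008, 0.052, 0.67], [0.0008, -0.0006, 0, -0.001, -0.0008, 0.052, 0.71], [0.0008, -0.0006, 0, -0.001, -0.0008, 0.052, 0.74], [0.0008, -0.0006, 0, -0.001, -0.0008, 0.052, 1], [0.0008, -0.0006, 0, -0.001, -0.0008, 0.052, 1], [0.0008, -0.0006, 0, -0.001, -0.0008, 0.052, 1]],
  ],
  squeeze=20,
)

```text
time_s: 16.7
ee_pos: [0.4318, -0.3223, 0.0208]
eef_rot: [3.141, -0.0, 0.2]
force: [0.0, 0.4, 1.8]
grip_width: 0.0243
```

```bash
python3 -c "
from h import *
mv([.4315,-.3221,.22],0.2)"
```

```text
t 16.7 pos [ 431.8 -322.3   20.8] [ 3.1413e+00 -3.0000e-04  1.9970e-01] F [0.  0.4 1.8] w 0.0243
row [ 2.000e-04 -2.000e-04 -2.000e-04 -4.000e-04 -3.000e-04 -3.985e-01]
```

servo_tool(
  moves=[
    [[0, 0, 0, 0, 0, -0.01, 1], [0, 0, 0, 0, 0, -0.03, 1], [0, 0, 0, 0, 0, -0.06, 1], [0, 0, 0, 0, 0, -0.1, 1], [0, 0, 0, 0, 0, -0.15, 1], [0, 0, 0, 0, 0, -0.2, 1], [0, 0, 0, 0, 0, -0.25, 1], [0, 0, 0, 0, 0, -0.29, 1], [0, 0, 0, 0, 0, -0.3, 1], [0, 0, 0, 0, 0, -0.3, 1]],
  ],
)

```text
time_s: 17.53
ee_pos: [0.4321, -0.3225, 0.1723]
eef_rot: [3.139, -0.002, 0.2]
force: [0.5, -0.5, -1.0]
grip_width: 0.0247
```

```bash
python3 -c "
from h import *
import pickle
c=snap('wrist','w12.png'); pickle.dump(c,open('w12.pkl','wb'))
cv2.imwrite('pics/z12.png',cv2.resize(c['color'][150:290,170:340,::-1],None,fx=4,fy=4,interpolation=cv2.INTER_CUBIC))
mv([.5995,.0195,.17],1.469)"
```

```text
t 17.58 pos [ 431.6 -322.1  170.7] [ 3.141e+00 -5.000e-04  1.997e-01] F [-0.4 -0.2 -2.1] w 0.0242
row [ 5.000e-04 -0.000e+00 -8.081e-01  4.646e-01 -6.031e-01  1.300e-03]
```

View pics/z12.png

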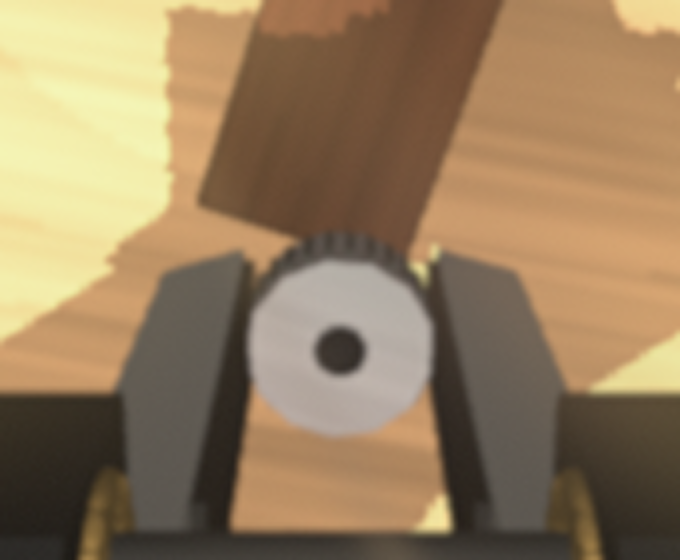

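```bash
python3 -c "
from h import *
import pickle
c=pickle.load(open('w12.pkl','rb'));R=cv2.Rodrigues(np.array(c['rvec'],float))[0]
print(-R.T@np.array(c['tvec']).ravel(), [np.round(ray(c,255.1,v,.1835)*1e3,1) for v in (236.75,237.5)])
"
```

```text
[ 0.49850213 -0.30810562  0.3508125 ] [array([ 431.9, -322.2,  183.5]), array([ 431.5, -322.3,  183.5])]
```

servo_tool(
  moves=[
    [[0, 0, -0.06, 0.03, -0.04, -0.03, 1], [0, 0, -0.13, 0.07, -0.09, -0.06, 1], [0, 0, -0.2, 0.11, -0.145, -0.08, 1], [0, 0, -0.27, 0.15, -0.2, -0.1, 1], [0, 0, -0.34, 0.195, -0.255, -0.1, 1], [0, 0, -0.41, 0.24, -0.31, -0.1, 1], [0, 0, -0.48, 0.285, -0.365, -0.1, 1], [0, 0, -0.55, 0.325, -0.42, -0.1, 1], [0, 0, -0.62, 0.37, -0.475, -0.1, 1], [0, 0, -0.69, 0.41, -0.53, -0.08, 1], [0, 0, -0.76, 0.44, -0.57, -0.06, 1], [0, 0, -0.808, 0.46, -0.6, -0.04, 1]],
  ],
)

```text
time_s: 18.58
ee_pos: [0.5976, 0.0199, 0.1881]
eef_rot: [-3.139, 0.0, 1.477]
force: [0.5, -0.8, -0.8]
grip_width: 0.0243
```

```bash
python3 -c "
from h import *
mv([.5998,.0200,.125],1.469)"
```

```text
t 18.58 pos [597.6  19.9 188.1] [-3.1395e+00  4.0000e-04  1.4765e+00] F [ 0.5 -0.8 -0.8] w 0.0243
row [-0.0014  0.0003  0.0048  0.0007  0.0046  0.1261]
```

servo_tool(
  moves=[
    [[-0.0014, 0, 0.005, 0.0007, 0.0046, 0.02, 1], [-0.0014, 0, 0.005, 0.0007, 0.0046, 0.05, 1], [-0.0014, 0, 0.005, 0.0007, 0.0046, 0.08, 1], [-0.0014, 0, 0.005, 0.0007, 0.0046, 0.11, 1], [-0.0014, 0, 0.005, 0.0007, 0.0046, 0.126, 1], [-0.0014, 0, 0.005, 0.0007, 0.0046, 0.126, 1], [-0.0014, 0, 0.005, 0.0007, 0.0046, 0.126, 1], [-0.0014, 0, 0.005, 0.0007, 0.0046, 0.126, 1]],
  ],
)

```text
time_s: 19.25
ee_pos: [0.6001, 0.0197, 0.1257]
eef_rot: [3.141, 0.0, 1.468]
force: [-0.0, -0.2, -0.7]
grip_width: 0.0242
```

```bash
python3 -c "
from h import *
import pickle
c=snap('wrist','w13.png'); pickle.dump(c,open('w13.pkl','wb'))
cv2.imwrite('pics/z13.png',cv2.resize(c['color'][120:290,170:340,::-1],None,fx=3.5,fy=3.5,interpolation=cv2.INTER_CUBIC))
mv([.5998,.0200,.098],1.469)"
```

```text
t 19.3 pos [600.1  19.8 125.9] [3.1403e+00 3.0000e-04 1.4680e+00] F [ 0.1 -0.  -1.7] w 0.0242
row [ 0.0008  0.0002 -0.0007  0.0003 -0.0008  0.0557]
```

View pics/z13.png

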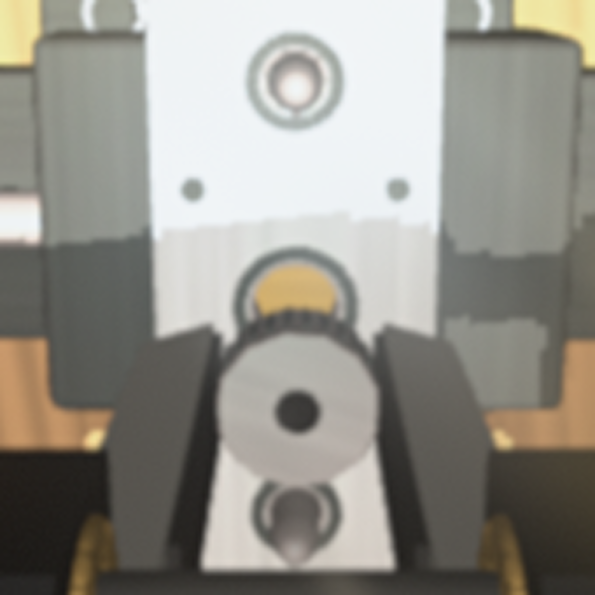

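```bash
python3 -c "
from h import *
import pickle
c=pickle.load(open('w13.pkl','rb'));g=lambda u,v,z:np.round(ray(c,(u+.5)/3.5-.5+170,(v+.5)/3.5-.5+120,z)*1e3,1)
print('farhole',g(295.5,81,.084),'hole',g(295.5,308,.084),'ringtop',g(295.5,247,.084),g(233,305,.084),g(358,305,.084),'bush',g(298,407,.138),g(298,411,.138))
"
```

```text
farhole [604.6  64.7  84. ] hole [599.9  19.9  84. ] ringtop [601.2  32.4  84. ] [587.6  21.8  84. ] [612.4  19.3  84. ] bush [600.5  20.7 138. ] [600.4  20.1 138. ]
```

```bash
python3 -c "
from h import *
mv([.5997,.0195,.099],1.469)"
```

```text
t 19.3 pos [600.1  19.8 125.9] [3.1403e+00 3.0000e-04 1.4680e+00] F [ 0.1 -0.  -1.7] w 0.0242
row [ 0.0008  0.0002 -0.0007 -0.0007 -0.0009  0.0537]
```

servo_tool(
  moves=[
    [[0.0008, 0, 0, -0.0007, -0.0009, 0.015, 1], [0.0008, 0, 0, -0.0007, -0.0009, 0.03, 1], [0.0008, 0, 0, -0.0007, -0.0009, 0.043, 1], [0.0008, 0, 0, -0.0007, -0.0009, 0.05, 1], [0.0008, 0, 0, -0.0007, -0.0009, 0.053, 1], [0.0008, 0, 0, -0.0007, -0.0009, 0.0537, 1], [0.0008, 0, 0, -0.0007, -0.0009, 0.0537, 1], [0.0008, 0, 0, -0.0007, -0.0009, 0.0537, 1]],
  ],
  squeeze=12,
)

```text
time_s: 19.97
ee_pos: [0.5998, 0.0195, 0.0993]
eef_rot: [3.141, 0.0, 1.468]
force: [-0.3, -0.2, -0.9]
grip_width: 0.0246
```

servo_tool(
  moves=[
    [[0, 0, 0, 0, 0, 0.002, 1], [0, 0, 0, 0, 0, 0.004, 1], [0, 0, 0, 0, 0, 0.006, 1], [0, 0, 0, 0, 0, 0.006, 1]],
  ],
)

```text
time_s: 20.3
ee_pos: [0.5998, 0.0195, 0.0961]
eef_rot: [3.141, 0.0, 1.468]
force: [0.8, 0.6, -1.2]
grip_width: 0.0247
```

Bottom at template top level, no contact. Continue.

servo_tool(
  moves=[
    [[0, 0, 0, 0, 0, 0.001, 1], [0, 0, 0, 0, 0, 0.002, 1], [0, 0, 0, 0, 0, 0.003, 1], [0, 0, 0, 0, 0, 0.004, 1], [0, 0, 0, 0, 0, 0.004, 1]],
  ],
)

```text
time_s: 20.72
ee_pos: [0.5997, 0.0195, 0.094]
eef_rot: [3.142, 0.0, 1.468]
force: [-0.1, -0.1, -0.6]
grip_width: 0.0247
```

```bash
python3 -c "
from h import *
mv([.5997,.0195,.0855],1.469);print(get_obs()['moment'])"
```

```text
t 20.72 pos [599.7  19.5  94. ] [3.1415e+00 4.0000e-04 1.4680e+00] F [-0.1 -0.1 -0.6] w 0.0247
row [ 0.      0.0002 -0.0006 -0.     -0.      0.0169]
[-0.03494958 -0.06628556  0.02802654]
```

In the hole freely (2.5 mm deep). Continue to near-seat.

servo_tool(
  moves=[
    [[0, 0, 0, 0, 0, 0.002, 1], [0, 0, 0, 0, 0, 0.004, 1], [0, 0, 0, 0, 0, 0.006, 1], [0, 0, 0, 0, 0, 0.008, 1], [0, 0, 0, 0, 0, 0.01, 1], [0, 0, 0, 0, 0, 0.012, 1], [0, 0, 0, 0, 0, 0.0135, 1], [0, 0, 0, 0, 0, 0.0145, 1], [0, 0, 0, 0, 0, 0.0145, 1]],
  ],
)

```text
time_s: 21.47
ee_pos: [0.5997, 0.0195, 0.0866]
eef_rot: [-3.142, 0.0, 1.468]
force: [0.3, -0.3, -1.2]
grip_width: 0.0246
```

servo_tool(
  moves=[
    [[0, 0, 0, 0, 0, 0.0008, 1], [0, 0, 0, 0, 0, 0.0016, 1], [0, 0, 0, 0, 0, 0.0024, 1], [0, 0, 0, 0, 0, 0.0024, 1]],
  ],
)

```text
time_s: 21.8
ee_pos: [0.5998, 0.0196, 0.0857]
eef_rot: [3.141, 0.0, 1.468]
force: [-1.6, 0.7, 3.2]
grip_width: 0.0247
```

servo_tool(
  moves=[
    [[0, 0, 0, 0, 0, 0, 0.72], [0, 0, 0, 0, 0, 0, 0.68], [0, 0, 0, 0, 0, 0, 0.6], [0, 0, 0, 0, 0, 0, 0.5], [0, 0, 0, 0, 0, 0, 0.5], [0, 0, 0, 0, 0, 0, 0.5], [0, 0, 0, 0, 0, -0.01, 0.5], [0, 0, 0, 0, 0, -0.03, 0.5], [0, 0, 0, 0, 0, -0.06, 0.5], [0, 0, 0, 0, 0, -0.1, 0.5], [0, 0, 0, 0, 0, -0.15, 0.5], [0, 0, 0, 0, 0, -0.2, 0.5]],
  ],
)

```text
time_s: 22.8
ee_pos: [0.5996, 0.0196, 0.1877]
eef_rot: [3.141, 0.0, 1.468]
force: [-0.1, 0.5, 0.0]
grip_width: 0.0466
```

servo_tool(
  moves=[
    [[0, 0, 0, -0.06, 0, -0.05, 0.5], [0, 0, 0, -0.12, 0, -0.1, 0.5], [0, 0, 0, -0.17, 0, -0.13, 0.5], [0, 0, 0, -0.17, 0, -0.13, 0.5], [0, 0, 0, -0.17, 0, -0.13, 0.5], [0, 0, 0, -0.17, 0, -0.13, 0.5]],
  ],
)

```text
time_s: 23.3
ee_pos: [0.5906, -0.0643, 0.2524]
eef_rot: [-3.142, -0.0, 1.468]
force: [-0.0, -0.4, -0.1]
grip_width: 0.0473
```

```bash
python3 -c "
from h import *
c=snap('wrist')
a=cv2.resize(c['color'][0:200,180:330,::-1],None,fx=2.5,fy=2.5,interpolation=cv2.INTER_CUBIC)
s=snap('scene')
b=cv2.resize(s['color'][170:270,200:300,::-1],(420,420),interpolation=cv2.INTER_CUBIC)
b=cv2.copyMakeBorder(b,0,80,0,0,cv2.BORDER_CONSTANT)
cv2.imwrite('pics/z14.png',np.hstack([a,b])); cv2.imwrite('pics/s14.png',s['color'][:,:,::-1])
t=snap('top','t14.png');import pickle;pickle.dump(c,open('w14.pkl','wb'))
mv([.5997,.0195,.0855],1.469)"
```

```text
t 23.45 pos [590.7 -63.8 251.9] [-3.1407  0.      1.4693] F [-0.4 -1.2  0.5] w 0.047
row [-6.000e-04  0.000e+00  2.000e-04  1.677e-01  1.400e-03  3.328e-01]
```

View pics/z14.png

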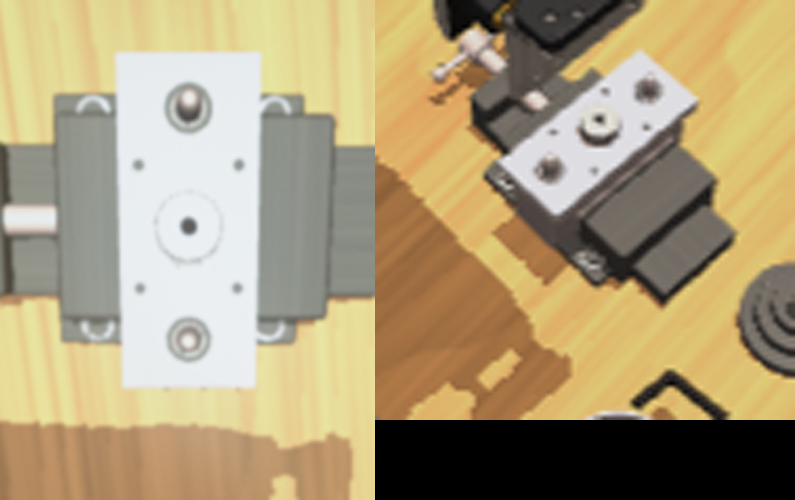

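View pics/s14.png

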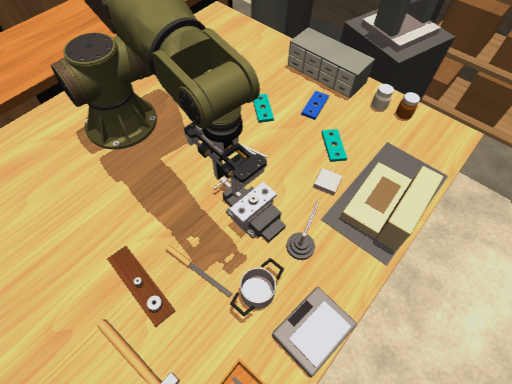

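```bash
python3 -c "
from h import *
import pickle
c=pickle.load(open('w14.pkl','rb'))
print(ray(c,188.5/2.5-.5+180,227/2.5-.5,.098))
o=get_obs();print(o['joint_vel'])
hand_in()"
```

```text
[0.59957023 0.0193846  0.098     ]
[-0.00100348  0.00169014 -0.00446465 -0.00078822  0.00053247 -0.00270833]
the job is handed in; nothing more can be done
```

I hung the aluminium template on both dowel pins and lowered it flat onto the block. Then I fitted the medium bush (the one nearest the robot) body down until its head lay on the template. The job is handed in at about 23.5 s; `hand_in` gave no verdict.

- **Template:** it touched the block with the tool at z = 0.074 m, which puts its underside at the block's 72 mm. The highest force I read there was about 7 N, against the 50 N limit.
- **Bush:** it went into the hole without resistance. It seated at tool z = 0.0857 m, where its lower end should be 1 mm above the template's underside. The force was about 4 N.
- **Last look:** both pins show through the template. The bush measured at (0.5996, 0.0194) m and the middle hole at about (0.5999, 0.0198) m, so they agree within 0.6 mm.
- **Other things:** the gripper was open and clear of the jig. By eye in the scene camera image, nothing else had moved; I did not measure the other objects.

No check failed. The only disagreement was up to about 2 mm between the top, scene and wrist cameras when locating the block's middle. I used mainly the wrist camera.

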